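Unlock and hold up the index pin of a casting turntable

ROBOT

A 7-joint arm with a two-finger parallel gripper is mounted at the origin on a cart in front of the work surface, level with it; the furniture and walls round the work are solid. World frame = base frame: x ahead of the robot, y to its left, z up, the work surface at z = 0. Lengths are in mm, angles in rad, forces in N, time in s.
With the tool pointing down it reaches from about 400 to 925 mm from the base axis. Payload 5.6 kg.
Tool frame: the origin (TCP) lies midway between the tips of the shut fingers; the grasp point (between the pads) lies 19 mm behind it; z points along the fingers, y is the line along which they close (so a half turn about z gives the same grasp; the last joint's range is limited). The gripper opens to 85 mm and grips with 20 to 120 N. Pads are 22 mm wide; open, the fingers measure 114 mm over their backs; the gripper's body (76 mm by 85 mm) begins 54 mm behind the grasp point. The pads swing forward as they close: fully open they stand 13 mm farther back than shut.
Start: joints at [1.172, 0.468, -0.012, 1.603, 0.006, 1.071, -0.056], TCP at [226.381, -609.311, 231.29] pointing down, gripper open.
Joint ranges: [-2.53, 2.53], [-0.31, 2.02], [-1.57, 1.55], [0.28, 2.44], [-1.29, 4.43], [0.15, 1.84], [-2.92, 2.92]. Speed limits (rad/s): [2.57, 2.57, 3.14, 3.14, 3.14, 3.14, 3.14].

INTERFACE

Orientations are given as a unit quaternion [w, x, y, z].
In Python, from station import sense, snapshot, env, nets gives the robot as it stands. The module is installed in compiled form; this text tells all that it offers.
- The arm moves only by the tool run_rows, called after "Request:" as name(argument=value, ...), one argument or row to a line, values as JSON. Schema: {"type":"object","properties":{"steps":{"type":"array","items":{"type":"object","properties":{"d":{"type":"array","items":{"type":"number"},"minItems":3,"maxItems":3},"rot":{"type":"array","items":{"type":"number"},"minItems":3,"maxItems":3}},"additionalProperties":false},"minItems":1,"maxItems":20},"finger_gap":{"type":"number"},"grip_n":{"type":"number"},"only":{"type":"string"},"quiet":{"type":"boolean"},"lines":{"type":"string"}},"required":["steps"],"additionalProperties":false}. steps is a list of rows, 1 to 20 of them, each an object with the fields d (a list: dx, dy, dz in a scale on which 1.0 is 400 mm), rot (a list: a rotation vector rx, ry, rz in normalised numbers (1 is 2 rad)); a field left out counts as zero; each row is the pose to reach, as a shift and turn from the pose commanded when the call began, along the tool's axes at that moment; what a row does not reach only later rows make up. A row lasts 1/12 s, in which the tool goes at most 41.7 mm and 0.125 rad, less where a joint would pass 70% of its speed; a pose out of reach is approached as far as the arm can. finger_gap is the finger opening in mm, set as the call begins (left out keeps the last). The fingers move at their own pace and stop on an object; grip_n is the grip in N (left out, the last holds). Time passes only in rows, so rows that do not move let the fingers close. The tool returns the time, the measured TCP pose, the force, the opening and the grip force at its end. only (a regular expression) keeps the lines of the reply that match it, lines (a string "A,B") keeps lines A to B, and quiet returns only ok. A shift or turn number past 1, either way, is cut back to 1. Input that does not fit is refused with a message, and nothing moves.
- sense(): the state, without advancing time (a new reading comes with each control period).
- snapshot(name): name is "side" or "top"; returns a dict with "frame" (420x560x3 uint8, red, green, blue), "z_map" (420x560 float32, mm along the optical axis (not along the pixel's ray), 0 where there is no reading), "intrinsics" (3x3 intrinsics, pixels), "rvec" (rotation vector, rad) and "tvec" (3), from world to camera coordinates, as OpenCV has them. Camera axes: x right, y down, z forward; pixel columns grow to the right and rows downward; lengths in mm; the calibration is good to about 2 mm. A picture is of the moment at which its call begins.
- env.hand_in(): hands the job in; it is judged then, once.
Trained networks look in a picture, given as the dict that the camera call returned (one of the last four; its "shot" number tells which), for a name from the list of things; names that differ only in an ending like _2 or _b are one class to them, and where a whole thing is asked for, a point or a joint stands for the part that bears it (a point fixed in the world has none). Each returns a list of dicts, best first, with "confidence" (0 to 1); they miss things now and then, are a little off and sometimes report something else, mostly with a low value. They report only what shows in the picture. A call takes as long as a camera call.
- nets.recognise(picture, name): "point" ([x, y, z] in mm, in world coordinates, good to about 4 mm: the middle of the surface that is visible of it).
The state is a dict: "time_s": time; "joint_positions": joint angles; "qd": joint speeds; "tau": joint torques, N m; "tcp_pos": TCP position; "orientation": TCP orientation; "wrist_force": force on the tool from outside, world axes, zero at the start; "wrist_torque": the same for the moment, N m; "finger_gap": finger opening in mm; "gripper_force": force on a finger pad.
Only numpy, scipy, OpenCV 4.12 (cv2) and the standard library are available. Lean on these libraries where they do the work, as an engineer would, in place of code of your own. Each camera call takes 0.05 s, during which the arm holds its last target. There are 200 camera calls.

TASK

Free the index plate of the small casting fixture so that I can turn it: first slide the red transport lock all the way along its rail, away from the black knob, to its end stop, so that its fork uncovers the index pin. Then take the index pin by its black knob, pull it straight up as far as it goes against its spring and keep holding it there, clear of its hole in the plate: finish while still holding it up, do not let go. Leave the tealight holder on the plate and the loose things round about where they are.

Things in the scene. Friction and masses are not known exactly. Their poses are not given: they have to be found in the camera images.
- index_fixture: indexing fixture fixed to the table, yaw up to 0.35 rad either way: grey base plate 160 x 160 x 12 mm, a blue column at its far side (+x) with an arm over the index plate; arm top and the 30 mm wide steel rail on it at 84 mm. Origin: centre of the base's underside; z up; -y is along the rail from the pin toward the end stop. The pin's axis is at x 27, y 20 mm in this frame
- seat_hole (a point): mouth of the hole in which the index pin sits, in the top of the aluminium index plate, 30 mm above the table; the plate is 116 mm in diameter with 12 black-looking holes near its rim, its centre 47 mm from here toward the fixture's -x; it does not turn in this job. Axes as the fixture's
- index_pin (a joint): lift of the sprung index pin in m: 0 = seated (10 mm deep in the plate), 0.020 = pulled straight up (+z) to its stop, tip 10 mm clear of the plate. The spring pushes it down with 4 N when seated, 9 N at the stop, and brings it back when let go. With the lock's fork over the pin's collar it can rise only about 2 mm
- pin_knob (a point): centre of the black round knob on the index pin, moves with it: 30 mm in diameter, 27 mm tall, upright axis; underside 108 mm, top 135 mm above the table when seated. On the pin below it is a steel collar 22 mm in diameter, at 92 to 96 mm. Axes as the fixture's
- lock_slide (a joint): travel of the transport lock in m: 0 = fully over the pin (locked), 0.045 = against the end stop (free); starts between 0 and 0.014, moves along the fixture's -y and stays where it is left (about 2 N of friction)
- lock_grip (a point): in the red upright grip of the transport lock, 125 mm above the table, moves with it: 14 mm thick (fixture x), 24 mm long (fixture y, the sliding direction), from 105 to 138 mm high. It stands on a dark steel carriage 34 x 34 mm with two fork prongs (98 to 103 mm high) reaching to the pin under its knob. 62 mm from the pin's axis when locked, 107 mm when free
- tealight: speckled cast tealight holder, loose, 62 mm in diameter, 38 mm tall, standing in the middle of the index plate; origin at the centre of its underside
- pigment_jar_6: small round jar with a black lid, 50 mm in diameter, 56 mm tall, loose on the table to the left (+y) of the fixture; origin at the centre of its underside
- dial_timer: white round kitchen timer with a black knob, 68 mm in diameter, 42 mm tall, loose behind the fixture to the right; origin at the centre of its underside
- tape_roll: roll of masking tape, 96 mm in diameter, 25 mm tall, lying loose on the thin casting board at the right; origin at the centre of its underside

How it is judged:
By the outcome, as a careful person would: the job done as asked, in the order asked, and still so for the second after the job is handed in, while the arm keeps its last pose, push and grip.
It also fails if it takes over 38 s, if anything falls off the work surface, if the arm or the gripper's body presses on something with over 40 N, if the wrist force passes 120 N, or if a joint passes its speed limit or range.

## Working session

There is one attempt and no reset: what is moved stays moved. The work goes in short steps, Python scripts to look and compute and a tool call to move; the robot and the scene stay as the last step left them, time stands still between calls to the robot, and variables do not carry over. Pictures are saved under pics/ and viewed, at most 10 in all, crops included, and the job is handed in when it is done.

```bash
mkdir -p pics; cat > h.py <<'E'
import numpy as np,cv2
from station import sense,snapshot,env,nets
def world(p,m=None):
    K=p["intrinsics"];R=cv2.Rodrigues(np.array(p["rvec"],float))[0];t=np.array(p["tvec"],float)
    v,u=np.mgrid[:420,:560];z=p["z_map"]
    c=np.stack([(u-K[0][2])/K[0][0]*z,(v-K[1][2])/K[1][1]*z,z],-1)
    return (c-t)@R
E
python3 - <<'E'
from h import *
s=sense();print({k:np.round(s[k],3).tolist() for k in s})
for n in("side","top"):
    p=snapshot(n);cv2.imwrite(f"pics/{n}1.png",p["frame"][...,::-1]);np.savez(f"{n}1.npz",**{k:np.array(p[k]) for k in("frame","z_map","intrinsics","rvec","tvec")})
    for o in("pin_knob","lock_grip","index_fixture","tealight","seat_hole","pigment_jar_6","dial_timer","tape_roll"):
        try: print(n,o,[(np.round(d["point"]).tolist(),round(d["confidence"],2)) for d in nets.recognise(p,o)][:2])
        except Exception as e: print(n,o,e)
E
```

```text
{'time_s': 0.0, 'joint_positions': [1.172, 0.468, -0.012, 1.604, 0.006, 1.071, -0.056], 'qd': [-0.0, -0.002, 0.001, -0.0, 0.0, -0.002, -0.0], 'tau': [-0.0, -53.239, 0.022, -25.13, 0.012, 0.008, 0.0], 'tcp_pos': [226.142, -608.772, 230.324], 'orientation': [-0.001, 0.984, 0.177, -0.0], 'wrist_force': [-0.213, 0.689, 0.303], 'wrist_torque': [-0.057, 0.002, -0.048], 'gripper_force': 0.0, 'finger_gap': 85.644}
side pin_knob [([419.0, -207.0, 131.0], 0.82), ([402.0, -199.0, 31.0], 0.54)]
side lock_grip [([406.0, -276.0, 101.0], 0.57)]
side index_fixture [([404.0, -203.0, 32.0], 0.57)]
side tealight [([370.0, -205.0, 58.0], 0.89)]
side seat_hole [([409.0, -202.0, 33.0], 0.56)]
side pigment_jar_6 [([448.0, 34.0, 54.0], 0.68)]
side dial_timer [([678.0, -222.0, 23.0], 0.96)]
side tape_roll [([591.0, -458.0, 38.0], 0.65), ([417.0, -208.0, 128.0], 0.44)]
top pin_knob [([420.0, -218.0, 136.0], 0.66)]
top lock_grip [([416.0, -282.0, 105.0], 0.65)]
top index_fixture [([404.0, -252.0, 31.0], 0.73)]
top tealight [([372.0, -215.0, 66.0], 0.69)]
top seat_hole [([405.0, -250.0, 30.0], 0.71)]
top pigment_jar_6 [([457.0, 16.0, 58.0], 0.6)]
top dial_timer [([683.0, -238.0, 22.0], 0.83)]
top tape_roll [([591.0, -472.0, 44.0], 0.94)]
```

View pics/side1.png

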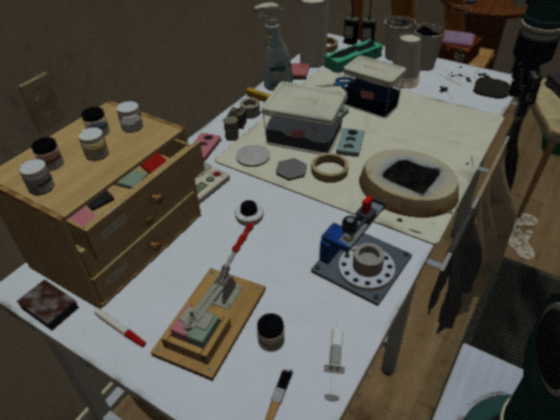

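View pics/top1.png

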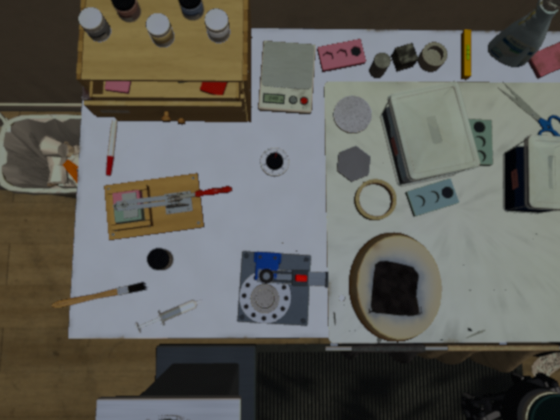

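Side view: knob at (349,224), red grip at (367,205). Top view: knob at (264,275), grip at (302,279), with the rail running right (−y). Next I measure these from depth.

```bash
python3 - <<'E'
from h import *
for n in("side","top"):
    p=dict(np.load(f"{n}1.npz"));W=world(p);f=p["frame"].astype(int)
    R=cv2.Rodrigues(p["rvec"])[0];print(n,"cam",np.round(-R.T@p["tvec"]),"f",p["intrinsics"][0,0])
    box=(W[...,0]>300)&(W[...,0]<520)&(W[...,1]>-380)&(W[...,1]<-130)&(p["z_map"]>0)
    red=box&(f[...,0]>1.8*f[...,1])&(f[...,0]>1.8*f[...,2])&(f[...,0]>60)
    q=W[red];print("red",len(q),q.mean(0).round(1),np.percentile(q,[3,97],axis=0).round(1).tolist())
    g=red&(W[...,2]>130);print("redtop",g.sum(),W[g].mean(0).round(1) if g.any() else'')
    k=box&(f.max(-1)<70)&(W[...,2]>112)&~red; q=W[k]
    print("knob",len(q),q.mean(0).round(1),np.percentile(q,[3,97],axis=0).round(1).tolist())
    k&=W[...,2]>130;print("ktop",k.sum(),W[k].mean(0).round(1),np.ptp(W[k],0).round(1))
    for lo,hi in((6,18),(78,95)):
        m=box&(W[...,2]>lo)&(W[...,2]<hi); q=W[m][:,:2].astype(np.float32)
        if len(q)>5: r=cv2.minAreaRect(q);print(lo,len(q),r,W[m][:,2].mean())
p=dict(np.load("top1.npz"));cv2.imwrite("pics/t2.png",cv2.resize(p["frame"][240:340,220:350,::-1],None,fx=5,fy=5,interpolation=2))
E
```

```text
side cam [144. 448. 814.] f 498.99997237428437
red 53 [ 413.2 -286.2  136.6] [[407.3, -297.0, 134.2], [419.6, -275.0, 140.6]]
redtop 52 [ 413.  -285.   137.5]
knob 277 [ 414.4 -228.1  126.2] [[404.6, -289.8, 112.9], [429.1, -200.4, 136.2]]
ktop 114 [ 416.  -218.4  133.7] [27.9 87.8  9. ]
6 2025 ((412.61419677734375, -266.74359130859375), (230.28421020507812, 219.1736602783203), 88.51622772216797) 12.63492760601545
78 782 ((431.4284362792969, -269.3380126953125), (158.9292755126953, 66.54960632324219), 84.99508666992188) 84.82481921302396
top cam [ 427. -218. 1094.] f 468.6685743762654
red 95 [ 416.1 -286.3  133.2] [[409.3, -297.3, 104.0], [423.2, -275.4, 140.1]]
redtop 80 [ 415.3 -287.   137.3]
knob 133 [ 419.7 -216.8  134.6] [[407.3, -230.0, 130.9], [433.4, -203.7, 138.1]]
ktop 131 [ 419.6 -216.7  134.7] [28.1 28.4 10. ]
6 2480 ((409.8370666503906, -260.0125732421875), (239.89720153808594, 218.47402954101562), 89.97887420654297) 12.964693942869927
78 907 ((433.5654602050781, -270.89373779296875), (156.98194885253906, 65.35585021972656), 85.84117889404297) 84.22583478387409
```

View pics/t2.png

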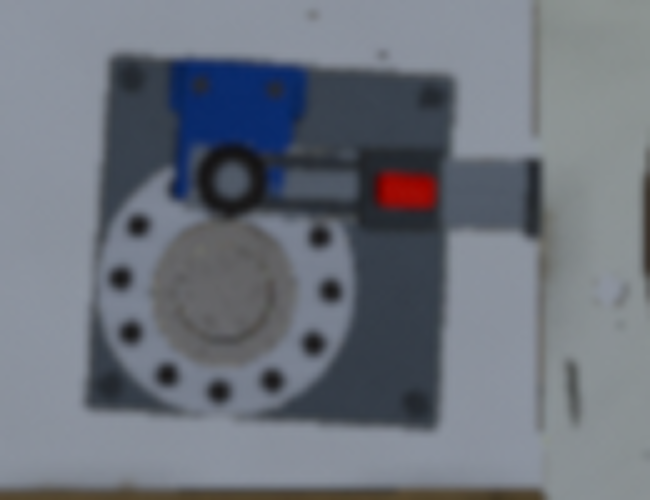

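The crop shows the knob at (232,180) and the grip at (407,190). The grip is 70 mm from the pin, so about 8 mm of travel is used and 37 mm remains. The heights 134.7 and 137.3 match the text, and the fixture yaw is about −0.058. I'll move above the grip with the tool y axis along fixture x.

The rows are not in the units I measure in: shifts go in shares of 400 mm and turns go in shares of 2 rad. I convert before sending: 289 mm / 400 = 0.7225, -236 mm / 400 = -0.59, -1.157 rad / 2 = -0.5785.

Request:
run_rows(
  steps=[
    {"d": [0.7225, -0.59, 0], "rot": [0, 0, -0.5785]},
    {"d": [0.7225, -0.59, 0], "rot": [0, 0, -0.5785]},
    {"d": [0.7225, -0.59, 0], "rot": [0, 0, -0.5785]},
    {"d": [0.7225, -0.59, 0], "rot": [0, 0, -0.5785]},
    {"d": [0.7225, -0.59, 0], "rot": [0, 0, -0.5785]},
    {"d": [0.7225, -0.59, 0], "rot": [0, 0, -0.5785]},
    {"d": [0.7225, -0.59, 0], "rot": [0, 0, -0.5785]},
    {"d": [0.7225, -0.59, 0], "rot": [0, 0, -0.5785]},
    {"d": [0.7225, -0.59, 0], "rot": [0, 0, -0.5785]},
    {"d": [0.7225, -0.59, 0.15], "rot": [0, 0, -0.5785]},
    {"d": [0.7225, -0.59, 0.15], "rot": [0, 0, -0.5785]},
    {"d": [0.7225, -0.59, 0.15], "rot": [0, 0, -0.5785]},
    {"d": [0.7225, -0.59, 0.15], "rot": [0, 0, -0.5785]},
  ],
  finger_gap=85,
  grip_n=60,
)

```text
time_s: 1.98
tcp_pos: [414.7, -287.4, 171.0]
orientation: [-0.001, 0.727, 0.686, -0.0]
wrist_force: [0.5, -0.6, 0.6]
finger_gap: 84.8
gripper_force: 0.0
```

```bash
python3 - <<'E'
from h import *
from scipy.spatial.transform import Rotation as Ro
s=sense();w,x,y,z=s["orientation"];M=Ro.from_quat([x,y,z,w]).as_matrix();print(M.round(3))
print(M.T@(np.array([415.5,-286.8,112])-s["tcp_pos"]))
E
```

```text
[[ 0.058  0.998 -0.001]
 [ 0.998 -0.058  0.001]
 [ 0.001 -0.001 -1.   ]]
[ 0.54031765  0.80216329 58.96015741]
```

In the tool's units: 58 mm / 400 = 0.145, 50 mm / 400 = 0.125.

Request:
run_rows(
  steps=[
    {"d": [0, 0.0025, 0.0625]},
    {"d": [0, 0.0025, 0.125]},
    {"d": [0, 0.0025, 0.145]},
    {"d": [0, 0.0025, 0.145]},
  ],
  finger_gap=85,
  grip_n=60,
)

```text
time_s: 2.32
tcp_pos: [415.4, -287.7, 112.8]
orientation: [-0.001, 0.728, 0.686, -0.0]
wrist_force: [0.1, -0.1, -0.8]
finger_gap: 85.3
gripper_force: 0.0
```

Request:
run_rows(
  steps=[
    {},
    {},
    {},
    {},
    {},
    {},
    {},
    {},
    {},
  ],
  finger_gap=5,
  grip_n=40,
)

```text
time_s: 3.07
tcp_pos: [416.4, -287.7, 113.9]
orientation: [0.0, 0.727, 0.686, -0.0]
wrist_force: [-1.2, 0.2, 5.5]
finger_gap: 13.1
gripper_force: 40.8
```

In the tool's units: -40 mm / 400 = -0.1, -39 mm / 400 = -0.0975.

Request:
run_rows(
  steps=[
    {"d": [-0.01, 0, 0]},
    {"d": [-0.02, 0, 0]},
    {"d": [-0.03, 0, 0]},
    {"d": [-0.04, 0, 0]},
    {"d": [-0.05, 0, 0]},
    {"d": [-0.06, 0, 0]},
    {"d": [-0.07, 0, 0]},
    {"d": [-0.08, 0, 0]},
    {"d": [-0.0875, 0, 0]},
    {"d": [-0.0925, 0, 0]},
    {"d": [-0.0975, 0, 0]},
    {"d": [-0.1, 0, 0]},
    {"d": [-0.1, 0, 0]},
  ],
)

```text
time_s: 4.15
tcp_pos: [414.2, -324.1, 113.9]
orientation: [-0.002, 0.727, 0.687, 0.001]
wrist_force: [-1.4, 10.3, 11.8]
finger_gap: 13.4
gripper_force: 41.7
```

In the tool's units: -3 mm / 400 = -0.0075, -2 mm / 400 = -0.005.

Request:
run_rows(
  steps=[
    {"d": [-0.005, 0, 0]},
    {"d": [-0.0075, 0, 0]},
    {"d": [-0.0075, 0, 0]},
  ],
)

```text
time_s: 4.4
tcp_pos: [414.3, -324.3, 113.8]
orientation: [-0.004, 0.726, 0.687, 0.002]
wrist_force: [-1.7, 16.5, 15.7]
finger_gap: 13.2
gripper_force: 42.3
```

Request:
run_rows(
  steps=[
    {},
    {},
    {},
    {},
    {},
    {},
  ],
  finger_gap=85,
)

```text
time_s: 4.9
tcp_pos: [413.4, -330.8, 113.1]
orientation: [-0.0, 0.728, 0.686, -0.0]
wrist_force: [-0.6, 0.4, -0.2]
finger_gap: 84.0
gripper_force: 0.0
```

Request:
run_rows(
  steps=[
    {"d": [0, 0, -0.0625]},
    {"d": [0, 0, -0.125]},
    {"d": [0, 0, -0.15]},
    {"d": [0, 0, -0.15]},
  ],
)

```text
time_s: 5.23
tcp_pos: [415.0, -331.6, 175.7]
orientation: [0.003, 0.727, 0.686, 0.0]
wrist_force: [-0.9, -0.6, -0.5]
finger_gap: 84.8
gripper_force: 0.0
```

```bash
python3 - <<'E'
from h import *
from scipy.spatial.transform import Rotation as Ro
s=sense();w,x,y,z=s["orientation"];M=Ro.from_quat([x,y,z,w]).as_matrix();print(s["tcp_pos"])
p=snapshot("side");W=world(p);f=p["frame"].astype(int)
box=(W[...,0]>380)&(W[...,0]<450)&(W[...,1]>-360)&(W[...,1]<-250)&(W[...,2]>100)
red=box&(f[...,0]>1.8*f[...,1])&(f[...,0]>1.8*f[...,2])&(f[...,0]>60)
print(red.sum(),W[red].mean(0),np.percentile(W[red],[3,97],axis=0))
cv2.imwrite("pics/s3.png",cv2.resize(p["frame"][140:310,270:460,::-1],None,fx=3,fy=3))
print(M.T@(np.array([419,-216.9,103])-s["tcp_pos"]))
E
```

```text
[ 414.98885957 -331.61020242  175.67655628]
57 [ 411.16297236 -320.46596887  137.37345241] [[ 405.09746361 -332.38498799  132.78132262]
 [ 417.74854574 -309.99391253  140.76638663]]
[114.98464398  -2.98797116  72.29111491]
```

View pics/s3.png

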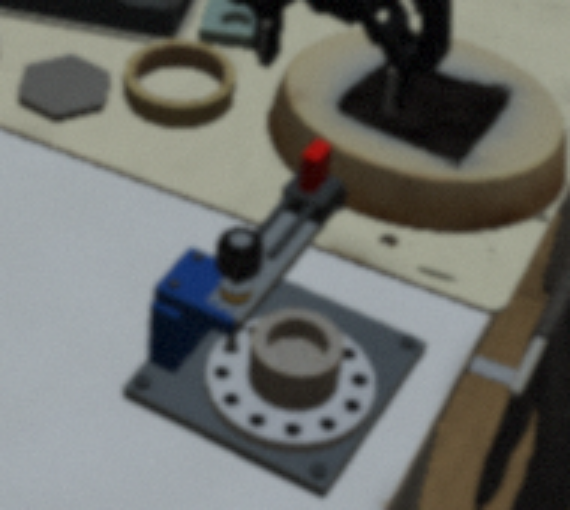

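The lock stands at the rail's end (red grip at (315,165)), and the prongs are clear of the knob at (240,250). Next is the knob.

In the tool's units: 114 mm / 400 = 0.285, 105 mm / 400 = 0.2625.

Request:
run_rows(
  steps=[
    {"d": [0.095, 0, 0]},
    {"d": [0.19, -0.0025, 0]},
    {"d": [0.2625, -0.0025, 0]},
    {"d": [0.285, -0.0025, 0]},
    {"d": [0.285, -0.0025, 0]},
    {"d": [0.285, -0.0025, 0]},
  ],
)

```text
time_s: 5.78
tcp_pos: [418.8, -217.0, 172.5]
orientation: [-0.0, 0.727, 0.686, -0.0]
wrist_force: [0.4, -0.8, -0.6]
finger_gap: 85.2
gripper_force: 0.0
```

```bash
python3 - <<'E'
from h import *
from scipy.spatial.transform import Rotation as Ro
s=sense();w,x,y,z=s["orientation"];M=Ro.from_quat([x,y,z,w]).as_matrix()
print(M.T@(np.array([419,-216.9,103])-s["tcp_pos"]))
E
```

```text
[ 0.13586696  0.23972235 69.53175995]
```

In the tool's units: 69 mm / 400 = 0.1725, 64 mm / 400 = 0.16.

Request:
run_rows(
  steps=[
    {"d": [0, 0, 0.0625]},
    {"d": [0, 0, 0.125]},
    {"d": [0, 0, 0.16]},
    {"d": [0, 0, 0.1725]},
    {"d": [0, 0, 0.1725]},
    {"d": [0, 0, 0.1725]},
  ],
)

```text
time_s: 6.28
tcp_pos: [419.3, -217.6, 104.3]
orientation: [0.0, 0.728, 0.686, -0.0]
wrist_force: [-1.0, 0.5, 0.6]
finger_gap: 85.1
gripper_force: 0.0
```

Request:
run_rows(
  steps=[
    {},
    {},
    {},
    {},
    {},
    {},
    {},
    {},
  ],
  finger_gap=20,
  grip_n=70,
)

```text
time_s: 6.95
tcp_pos: [420.7, -216.9, 105.3]
orientation: [0.001, 0.727, 0.686, 0.001]
wrist_force: [1.4, -0.1, 6.9]
finger_gap: 27.8
gripper_force: 68.7
```

In the tool's units: -23 mm / 400 = -0.0575, -22 mm / 400 = -0.055.

Request:
run_rows(
  steps=[
    {"d": [0, 0, -0.0075]},
    {"d": [0, 0, -0.015]},
    {"d": [0, 0, -0.0225]},
    {"d": [0, 0, -0.03]},
    {"d": [0, 0, -0.0375]},
    {"d": [0, 0, -0.045]},
    {"d": [0, 0, -0.05]},
    {"d": [0, 0, -0.055]},
    {"d": [0, 0, -0.0575]},
    {"d": [0, 0, -0.0575]},
    {"d": [0, 0, -0.0575]},
  ],
)

```text
time_s: 7.87
tcp_pos: [420.3, -216.7, 125.6]
orientation: [0.001, 0.727, 0.686, 0.001]
wrist_force: [11.1, -3.8, -24.2]
finger_gap: 27.6
gripper_force: 72.6
```

```bash
python3 - <<'E'
from h import *
for n in ("side",):
    p=snapshot(n);cv2.imwrite("pics/s4.png",cv2.resize(p["frame"][140:310,270:460,::-1],None,fx=3,fy=3))
E
```

```text
(no output)
```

View pics/s4.png

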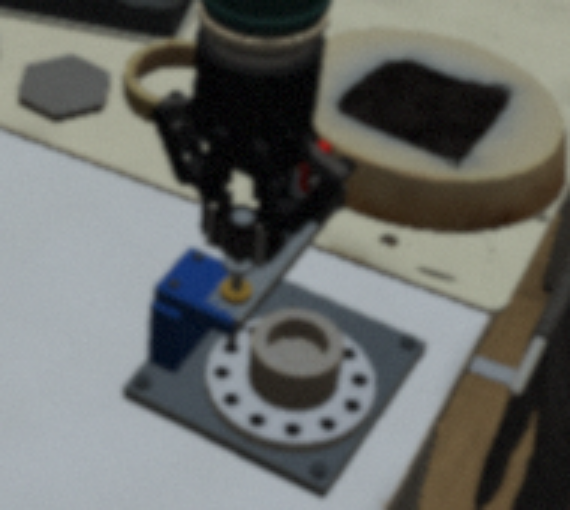

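The knob at (240,225) is held up, with its stem showing above the orange bushing at (236,290). The 20 mm rise and 24 N of down force (the spring alone gives 9 N) show it is at its stop. I'll check that the hold is stable.

Request:
run_rows(
  steps=[
    {},
    {},
    {},
    {},
    {},
    {},
    {},
    {},
    {},
    {},
    {},
    {},
  ],
)

```text
time_s: 8.92
tcp_pos: [420.3, -216.7, 125.6]
orientation: [0.001, 0.727, 0.686, 0.001]
wrist_force: [11.1, -3.7, -22.8]
finger_gap: 27.6
gripper_force: 72.6
```

```bash
python3 - <<'E'
from h import *
p=snapshot("side");W=world(p);f=p["frame"].astype(int)
cv2.imwrite("pics/s5.png",cv2.resize(p["frame"][190:270,315:405,::-1],None,fx=6,fy=6,interpolation=2))
E
```

```text
(no output)
```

View pics/s5.png

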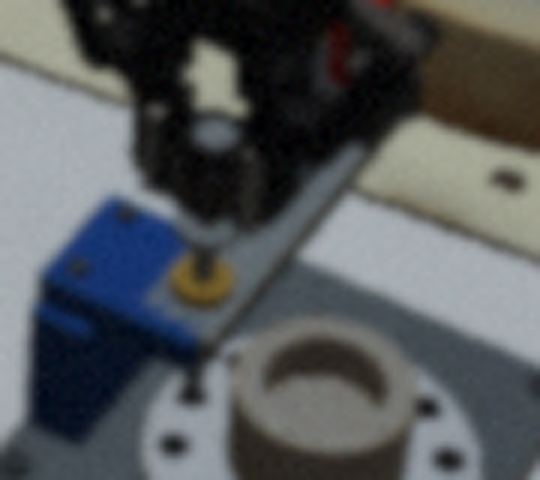

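The hold is steady: the collar (210,230) is well above the bushing (203,280), and the pin tip is visible above its hole (193,385).

```bash
python3 -c "
from station import env
print(env.hand_in())"
```

```text
the job is handed in; nothing more can be done
None
```

The job is handed in: the lock is at its end stop and the index pin is pulled up 20 mm to its stop, still held in the gripper; no verdict was returned.

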